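# Laundry row back onto the glass shelf, reversed

## Task

Move the four laundry containers from the coasters on the grey tray onto the four white mats of the glass shelf, one on each mat and in the reverse order: the one at the left end of the tray goes to the right end of the shelf, the second from the left becomes the second from the right, and so on. Stand each one upright in the middle of its mat, within about a centimetre, never tip one over, and let go of them all.

Things in the scene. Friction and masses are not known exactly. Their poses are not given: they have to be found in the camera images.
- turquoise: closed turquoise bottle with a narrow white cap, round, 50 mm diameter up to 74 mm height, 108 mm tall with the cap (cap 24 mm wide), about 220 g. Origin: centre of its underside; z up. Loose. Grip its straight round side from above. 
- tin: aluminium tin with a screw-top lid (closed, stays on), round, 54 mm diameter, 72 mm tall, about 200 g. Origin: centre of its underside; z up. Loose. Grip its straight round side from above. 
- amber: amber-brown bottle with a black cap, round, 44 mm diameter up to 64 mm height, 96 mm tall with the cap (cap 26 mm wide), about 170 g. Origin: centre of its underside; z up. Loose. Grip its straight round side from above. 
- tub: yellow tub with a red lid (closed, stays on), round, 52 mm diameter (lid 54 mm), 62 mm tall, the lid being the top 14 mm, about 150 g. Origin: centre of its underside; z up. Loose. Grip its straight round side from above. 
- coaster_blue: blue round drip coaster, 76 mm across, 5 mm thick, fixed on the tray (it does not move); it shows all round the container standing on it. Origin: centre of its underside, 8 mm above the table. At the start it carries the turquoise bottle.
- coaster_red: red round drip coaster, 76 mm across, 5 mm thick, fixed on the tray (it does not move); it shows all round the container standing on it. Origin: centre of its underside, 8 mm above the table. At the start it carries the aluminium tin.
- coaster_green: green round drip coaster, 76 mm across, 5 mm thick, fixed on the tray (it does not move); it shows all round the container standing on it. Origin: centre of its underside, 8 mm above the table. At the start it carries the amber bottle.
- coaster_orange: orange round drip coaster, 76 mm across, 5 mm thick, fixed on the tray (it does not move); it shows all round the container standing on it. Origin: centre of its underside, 8 mm above the table. At the start it carries the yellow tub.
- tray: grey drip tray, fixed, turned up to 15 deg, rim 14 mm high. Origin: on the table under the middle of the row of coasters; y along the row (robot's left), x away from the robot. It spans x -50 to +110, y -185 to +185 mm. Coaster centres at x = 0, y = -129, -43, +43, +129 mm in any order, coaster tops at z = 13 mm. A black scoop 28 mm high lies along its back strip, from x = 50 mm on.
- shelf: glass shelf on chrome pins, fixed, turned up to 15 deg, with four white mats 74 mm across. Origin: on the table under the middle of the row of mats; y along the row (robot's left), x away from the robot. Glass x -50 to +110, y -185 to +185, top z = 48 mm. Mat centres x = 0, y = -129, -43, +43, +129, mat tops z = 51 mm. Behind them (x over 50) a brush and a clip, up to 30 mm high.
Mind the look-alikes: they are no part of the job. Leave any turquoise look-alike of the tub alone.

How it is judged:
By the outcome, as a careful person would: the job done as asked, in the order asked, and still so for the second after the job is handed in, with the robot touching nothing.
It also fails if it takes over 128 s, if anything falls off the work surface, if the arm or the gripper's body presses on something with over 40 N, if the wrist force passes 120 N, or if a joint passes its speed limit or range.

## Robot

A 6-joint arm with a two-finger parallel gripper is mounted at the origin on the work surface. World frame = base frame: x ahead of the robot, y to its left, z up, the work surface at z = 0. Lengths are in m, angles in rad, forces in N, time in s.
With the tool pointing down it reaches from about 0.4 to 0.825 m from the base axis. Payload 7 kg.
Tool frame: the origin (TCP) lies between the finger pads; the fingertips stand 25 mm ahead of it and the grasp point (between the pads) lies 6 mm ahead of it; z points along the fingers, y is the line along which they close (so a half turn about z gives the same grasp; the last joint's range is limited). The gripper opens to 85 mm and grips with 20 to 120 N. Pads are 22 mm wide; open, the fingers measure 114 mm over their backs; the gripper's body (76 mm by 85 mm) begins 54 mm behind the grasp point. The pads swing forward as they close: fully open they stand 13 mm farther back than shut.
Start: joints at [-1.02, 0.359, 0.012, 0, -1.224, -0.288], TCP at [0.175, -0.652, 0.256] pointing down, gripper open.
Joint ranges: [-3.07, 3.07], [-1.43, 2.12], [-1.02, 1.25], [-3.03, 1.67], [-3.05, -0], [-3.03, 3.03]. Speed limits (rad/s): [2.39, 2.39, 3.01, 3.14, 3.14, 3.14].

## Interface

Orientations are given as a unit quaternion [w, x, y, z].
In Python, from station import manip, get_image, camera_params gives the robot as it stands.
- The arm moves only by the tool jog_arm, never from a script. Its argument "rows" is a list that holds one entry, the list of rows, each a list of 7 numbers: the opening, from -1 (shut) to 1 (fully open), then the shift along the world's x, y, z as a fraction of full scale, then the turn, a rotation vector about the world's x, y, z as a fraction of full scale. In form: [[[grip, dx, dy, dz, rx, ry, rz], ...]]. A call has 1 to 5 rows; each row shifts and turns the commanded pose from where the row before left it; what a row does not reach is not made up. Full scale, the value 1, is 0.04 m for a shift and 6 degrees for a turn. A row lasts 1/12 s, in which the tool goes at most 41.7 mm and 7.16 degrees, less where a joint would pass 70% of its speed; a pose out of reach is approached as far as the arm can. A call with a number of a shift or a turn outside -1 to 1 is refused whole. A call with a gripper value outside its range is refused whole. The fingers move at their own pace and stop on an object; "force" is the grip in N (left out, the last holds). Time passes only in rows, so rows that do not move let the fingers close. It gives the time, the measured TCP pose, the force, the opening and the grip force at its end, in the units of the state.
- manip.read_state(): the state, without advancing time (a new reading comes with each control period).
- get_image(name): name is "scene" or "top" or "wrist"; returns the picture (384x512x3 uint8, red, green, blue); there is no depth.
- camera_params(name): a dict with "fx", "fy", "cx", "cy" (pixels), "dist_coeffs" ([k1, k2, p1, p2, k3] as OpenCV has them; the pictures are not rectified), "rvec" (rotation vector, rad) and "tvec" (3), from world to camera coordinates, as OpenCV has them. Camera axes: x right, y down, z forward; pixel columns grow to the right and rows downward; lengths in m; the calibration is good to about 2 mm. A picture is of the moment at which its call begins: read the wrist's pose just before it. camera_params takes no time and is no camera call; for the wrist camera it gives the pose at the moment of the call.
- manip.close_job(): hands the job in; it is judged then, once.
The state is a dict: "time_s": time; "joints": joint angles; "dq": joint speeds; "joint_efforts": joint torques, N m; "tcp_pos": TCP position; "eef_rot": TCP orientation; "force": force on the tool from outside, world axes, zero at the start; "ft_torque": the same for the moment, N m; "width": opening from 0.0 (shut) to 1.0 (fully open); "grasp_force": force on a finger pad.
Only numpy, scipy, OpenCV 4.12 (cv2) and the standard library are available. Lean on these libraries where they do the work, as an engineer would, in place of code of your own. Each camera call takes 0.05 s, during which the arm holds its last target. There are 200 camera calls.

## Working session

There is one attempt and no reset: what is moved stays moved. The work goes in short steps, Python scripts to look and compute and a tool call to move; the robot and the scene stay as the last step left them, time stands still between calls to the robot, and variables do not carry over. Pictures are saved under pics/ and viewed, at most 14 in all, crops included, and the job is handed in when it is done.

Besides the shell and the picture viewer there is one more tool, called after "Request:" as a command line: name --argument value ..., lists and objects as JSON in quotes. jog_arm: Moves the arm, as the interface text tells. Shift numbers are shares of 0.04 m and turn numbers shares of 6 degrees, none past 1 either way. Its arguments: {"type":"object","properties":{"rows":{"type":"array","items":{"type":"array","items":{"type":"array","items":{"type":"number","minimum":-1,"maximum":1}}}},"force":{"type":"number"}},"required":["rows"]}

```bash
mkdir -p pics; ls; python3 - <<'E'
from station import manip,get_image,camera_params
import cv2
s=manip.read_state();print(s)
for n in("top","scene"):
    im=get_image(n);cv2.imwrite(f"pics/{n}0.png",im[:,:,::-1]);print(n,camera_params(n))
E
```

```text
pics
{'time_s': 0.0, 'joints': array([-1.01990996e+00,  3.59376310e-01,  1.10548350e-02, -3.67262760e-04,
       -1.22410420e+00, -2.88076230e-01]), 'dq': array([ 0.00145481,  0.00020055,  0.00058058,  0.00179651,  0.00020799,
       -0.0007121 ]), 'joint_efforts': array([-4.31151211e-04, -5.83317626e+01,  2.93425620e+01,  6.93674192e+00,
       -5.93635588e-03, -5.64438233e-05]), 'tcp_pos': array([ 0.17521109, -0.65139932,  0.25536566]), 'eef_rot': array([-1.74120057e-04, -1.30965184e-01,  9.91386618e-01,  8.14361479e-04]), 'force': array([ 0.15131797, -0.7249037 , -0.30051056]), 'ft_torque': array([ 0.02769993,  0.00127478, -0.00814638]), 'grasp_force': 0.0, 'width': 1.007329197837638}
top {'fx': 473.111309762338, 'fy': 473.111309762338, 'cx': 252.63468192531593, 'cy': 193.3124579287377, 'dist_coeffs': array([0.06242735, 0.        , 0.        , 0.        , 0.        ]), 'rvec': array([ 2.21611137, -1.97286631,  0.22976594]), 'tvec': array([-0.04890036,  0.51685422,  0.97090828])}
scene {'fx': 384.98596221027094, 'fy': 384.98596221027094, 'cx': 257.019070940131, 'cy': 192.64067233617433, 'dist_coeffs': array([-0.01886736,  0.        ,  0.        ,  0.        ,  0.        ]), 'rvec': array([ 2.14225612,  0.53157787, -0.27441134]), 'tvec': array([-0.4411546 , -0.12101265,  1.32820969])}
```

View pics/top0.png

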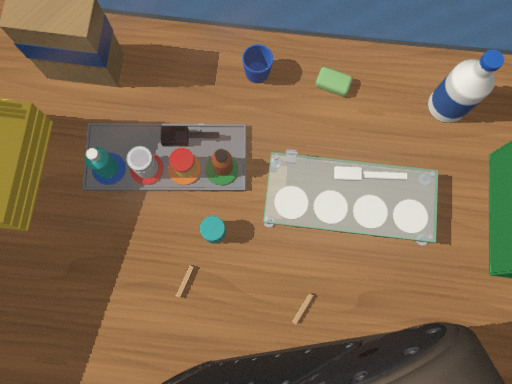

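View pics/scene0.png

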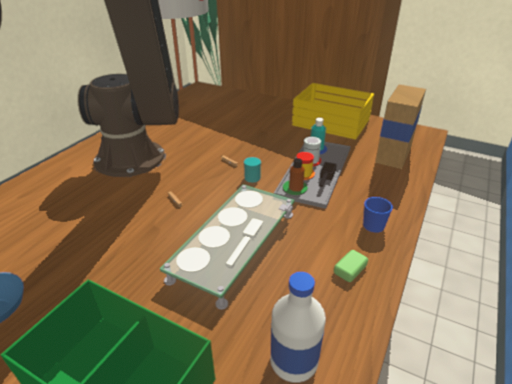

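The top view shows the tray row, left to right: turquoise (97,157), tin (140,160), tub (182,160), amber (222,160). The mats are at (291,203), (331,207), (370,211) and (410,216). A turquoise look-alike stands at (212,229), outside the tray. The scene view confirms this order.

```bash
cat > h.py <<'E'
import numpy as np,cv2
from station import manip,get_image,camera_params
def ray(cam,px,z):
    K=np.array([[cam['fx'],0,cam['cx']],[0,cam['fy'],cam['cy']],[0,0,1]])
    R=cv2.Rodrigues(cam['rvec'])[0];c=-R.T@cam['tvec']
    u=cv2.undistortPoints(np.array(px,float).reshape(-1,1,2),K,cam['dist_coeffs']).reshape(-1,2)
    d=np.c_[u,np.ones(len(u))]@R
    return c+d*((z-c[2])/d[:,2])[:,None]
def blobs(im,box,cond,amin=20):
    """centroid, area, bbox of colour blobs; cond(h,s,v)->mask; box x0,y0,x1,y1"""
    hsv=cv2.cvtColor(im,cv2.COLOR_RGB2HSV).astype(int);m=cond(*np.moveaxis(hsv,2,0)).astype(np.uint8)
    b=np.zeros_like(m);x0,y0,x1,y1=box;b[y0:y1,x0:x1]=m[y0:y1,x0:x1]
    n,l,st,ce=cv2.connectedComponentsWithStats(b)
    return [(ce[i],st[i],(l==i)) for i in range(1,n) if st[i][4]>=amin]
def fitrow(P,ys):
    """fit row frame (origin, yaw) to points P at local (0,ys)"""
    q=np.c_[np.zeros(4),ys];a=P[:,:2]-P[:,:2].mean(0);H=(q-q.mean(0)).T@a
    U,S,V=np.linalg.svd(H);R=(V.T@np.diag([1,np.linalg.det(V.T@U.T)])@U.T)
    o=P[:,:2].mean(0)-R@q.mean(0);return o,np.arctan2(R[1,0],R[0,0]),(P[:,:2]-o-(q@R.T))*1e3
E
python3 - <<'E'
from h import *
im=cv2.imread("pics/top0.png")[:,:,::-1].copy();cam=camera_params("top")
np.set_printoptions(precision=4,suppress=True)
ms=sorted(blobs(im,(265,180,440,240),lambda h,s,v:(s<25)&(v>215),200),key=lambda b:b[0][0])
P=[]
for c,st,m in ms:
    ct=cv2.findContours(m.astype(np.uint8),0,1)[0][0];e=cv2.fitEllipse(cv2.convexHull(ct));P.append(c);print('mat',c,st,e)
M=ray(cam,P,.051);print(M);print('shelf',fitrow(M,[.129,.043,-.043,-.129]))
def show(name,box,cond,z):
    for c,st,m in blobs(im,box,cond):print(name,c,st,ray(cam,[c],z)[0])
show('turqcap',(84,140,112,170),lambda h,s,v:(s<60)&(v>150),.121)
show('tin',(122,140,160,182),lambda h,s,v:(s<50)&(v>140),.085)
show('lid',(166,144,200,176),lambda h,s,v:((h<5)|(h>174))&(s>150)&(v>100),.075)
show('ambercap',(205,140,240,175),lambda h,s,v:(v<60),.109)
for n,b in dict(blue=(105,9),red=(178,9),orange=(12,6),green=(60,15)).items():
    show(n,(80,120,250,200),lambda h,s,v:(abs(h-b[0])<b[1])&(s>150)&(v>50),.013)
big=cv2.resize(im[110:210,75:255],None,fx=4.4,fy=4.4,interpolation=cv2.INTER_CUBIC);cv2.imwrite("pics/tray.png",big[:,:,::-1])
E
```

```text
mat [290.7161 202.1143] [275 186  33  33 849] ((290.6480712890625, 202.08981323242188), (32.08795166015625, 33.047569274902344), 113.37682342529297)
mat [330.1408 206.6103] [314 191  33  32 852] ((330.1449279785156, 206.6265106201172), (32.03352355957031, 33.420406341552734), 118.9738998413086)
mat [369.9966 211.178 ] [354 195  33  33 871] ((369.9941101074219, 211.18228149414062), (31.9798641204834, 34.216163635253906), 121.4122314453125)
mat [409.9783 215.8096] [393 200  34  33 877] ((410.0347595214844, 215.81097412109375), (31.841617584228516, 34.76694107055664), 121.29695129394531)
[[ 0.5109 -0.0735  0.051 ]
 [ 0.511  -0.1596  0.051 ]
 [ 0.511  -0.246   0.051 ]
 [ 0.5108 -0.3317  0.051 ]]
shelf (array([ 0.5109, -0.2027]), np.float64(-0.00026783694007678007), array([[-0.0323,  0.2269],
       [ 0.0263,  0.0555],
       [ 0.0442, -0.307 ],
       [-0.0383,  0.0246]]))
turqcap [ 91.3423 153.2342] [ 86 148  12  12 111] [0.5504 0.3502 0.121 ]
tin [158.0312 149.625 ] [156 143   4  13  32] [0.5854 0.2245 0.085 ]
tin [138.7186 157.9656] [126 146  26  28 494] [0.5619 0.2624 0.085 ]
lid [181.0548 159.2237] [169 148  25  23 438] [0.5727 0.1741 0.075 ]
blue [112.7871 171.6871] [ 93 154  32  30 310] [0.5428 0.3354 0.013 ]
orange [217.1235 163.8395] [212 155  13  19  81] [0.5893 0.1017 0.013 ]
orange [186.0566 178.5786] [172 168  28  16 159] [0.5462 0.1675 0.013 ]
```

View pics/tray.png

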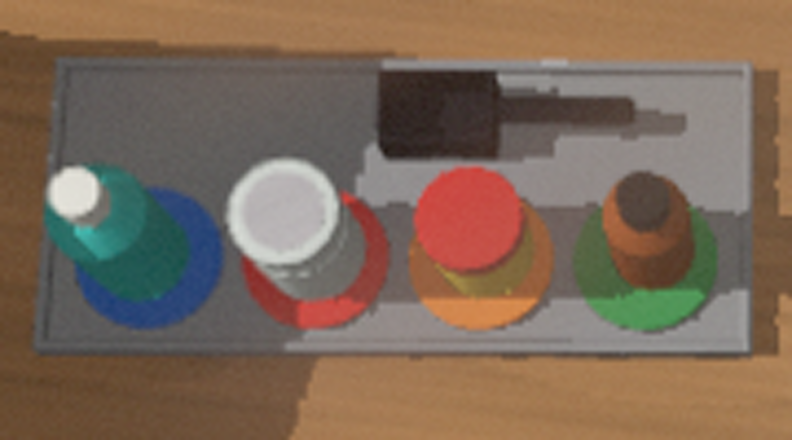

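The tray crop shows coaster discs centred at about (149,255), (316,256), (481,257) and (645,258). The tin's top is at (284,212), the tub's lid at (469,219) and the amber cap at (642,202). I'll cross-check the lids against the coasters.

```bash
python3 - <<'E'
from h import *
np.set_printoptions(precision=4,suppress=True)
cam=camera_params("top")
f=lambda L:(np.array(L)+.5)/4.4-.5+[75,110]
C=ray(cam,f([[149.5,256],[316,256],[481,257],[645,258.5]]),.013);print(C)
o,yaw,r=fitrow(C,[.129,.043,-.043,-.129]);print('tray',o,np.degrees(yaw),r)
for n,p,z in(('turq',[76,192],.121),('tin',[284,212],.085),('tub',[468.5,219],.075),('amb',[642,201.5],.109)):print(n,ray(cam,f([p]),z))
E
```

```text
[[0.5507 0.3464 0.013 ]
 [0.5609 0.2612 0.013 ]
 [0.5705 0.176  0.013 ]
 [0.5797 0.0909 0.013 ]]
tray [0.5655 0.2186] 6.460061555561585 [[-0.1981 -0.3929]
 [ 0.2888 -0.1679]
 [ 0.1758  0.1107]
 [-0.2664  0.45  ]]
turq [[0.5505 0.3491 0.121 ]]
tin [[0.5624 0.2616 0.085 ]]
tub [[0.5724 0.174  0.075 ]]
amb [[0.581  0.0867 0.109 ]]
```

Request:
jog_arm --rows '[[[1, 0.58, 0.8, 0, 0, 0, 1], [1, 0.58, 0.8, 0, 0, 0, 1], [1, 0.58, 0.8, 0, 0, 0, 1], [1, 0.58, 0.8, 0, 0, 0, 1], [1, 0.58, 0.8, 0, 0, 0, 1]]]' --force 40

```text
time_s: 0.52
tcp_pos: [0.2918, -0.4901, 0.2559]
eef_rot: [-0.0, -0.385, 0.923, 0.0]
force: [0.8, -0.5, 0.1]
width: 1.005
grasp_force: 0.0
```

Request:
jog_arm --rows '[[[1, 0.58, 0.8, 0, 0, 0, 1], [1, 0.58, 0.8, 0, 0, 0, 1], [1, 0.58, 0.8, 0, 0, 0, 1], [1, 0.58, 0.8, 0, 0, 0, 1], [1, 0.58, 0.8, 0, 0, 0, 1]]]'

```text
time_s: 0.93
tcp_pos: [0.4079, -0.3299, 0.2562]
eef_rot: [0.0, -0.611, 0.791, 0.0]
force: [2.1, -0.4, -0.4]
width: 1.002
grasp_force: 0.0
```

Request:
jog_arm --rows '[[[1, 0.58, 0.8, 0, 0, 0, 1], [1, 0.58, 0.8, 0, 0, 0, 1], [1, 0.58, 0.8, 0, 0, 0, 1], [1, 0.58, 0.8, 0, 0, 0, 0.57], [1, 0, 0, 0, 0, 0, 0]]]'

```text
time_s: 1.35
tcp_pos: [0.5033, -0.1995, 0.256]
eef_rot: [-0.0, 0.749, -0.663, 0.0]
force: [-0.5, -1.1, 0.1]
width: 1.003
grasp_force: 0.0
```

Request:
jog_arm --rows '[[[0.55, 0.084, 0.98, 0, 0, 0, 0], [0.55, 0.084, 0.98, 0, 0, 0, 0], [0.55, 0.084, 0.98, 0, 0, 0, 0], [0.55, 0.084, 0.98, 0, 0, 0, 0], [0.55, 0.084, 0.98, 0, 0, 0, 0]]]'

```text
time_s: 1.77
tcp_pos: [0.5165, -0.0061, 0.2562]
eef_rot: [0.0, 0.746, -0.666, -0.0]
force: [0.5, -0.8, -0.3]
width: 0.779
grasp_force: 0.0
```

Request:
jog_arm --rows '[[[0.55, 0.084, 0.98, 0, 0, 0, 0], [0.55, 0.084, 0.98, 0, 0, 0, 0], [0.55, 0.084, 0.98, 0, 0, 0, 0], [0.55, 0.084, 0.98, 0, 0, 0, 0], [0.55, 0.084, 0.98, 0, 0, 0, 0]]]'

```text
time_s: 2.18
tcp_pos: [0.5333, 0.1901, 0.2562]
eef_rot: [0.0, 0.746, -0.666, -0.0]
force: [0.5, -0.2, -0.2]
width: 0.778
grasp_force: 0.0
```

Request:
jog_arm --rows '[[[0.55, 0.084, 0.98, 0, 0, 0, 0], [0.55, 0.084, 0.98, 0, 0, 0, 0], [0.55, 0.084, 0.98, 0, 0, 0, 0], [0.55, 0.084, 0.98, 0, 0, 0, 0], [0.55, 0, 0, 0, 0, 0, 0]]]'

```text
time_s: 2.6
tcp_pos: [0.5472, 0.3507, 0.2546]
eef_rot: [0.0, 0.747, -0.665, -0.0]
force: [0.2, -1.1, -0.4]
width: 0.776
grasp_force: 0.0
```

```bash
python3 - <<'E'
from h import *
im=get_image("wrist");c=camera_params("wrist");cv2.imwrite("pics/w1.png",im[:,:,::-1])
s=manip.read_state();print(s['tcp_pos'],s['joints']);print(c)
# where known points should appear
K=np.array([[c['fx'],0,c['cx']],[0,c['fy'],c['cy']],[0,0,1]])
P=np.array([[.5505,.3495,.121],[.562,.2615,.085],[.5505,.3464,.013]])
print(cv2.projectPoints(P,c['rvec'],c['tvec'],K,c['dist_coeffs'])[0].reshape(-1,2))
E
```

```text
[0.54676498 0.348118   0.25455802] [ 8.67229204e-01  3.17107281e-01 -5.25630665e-02 -2.53247708e-04
 -1.20306788e+00 -7.51142359e-01]
{'fx': 273.6798945356382, 'fy': 273.6798945356382, 'cx': 256.6686870486728, 'cy': 192.04240701502124, 'dist_coeffs': array([-0.01733632,  0.        ,  0.        ,  0.        ,  0.        ]), 'rvec': array([-0.17796806,  3.07924912,  0.48462977]), 'tvec': array([ 0.58334144, -0.30767626,  0.29107371])}
[[252.85981225 191.68379202]
 [251.63219671  94.83833044]
 [254.08057502 164.64557925]]
```

View pics/w1.png

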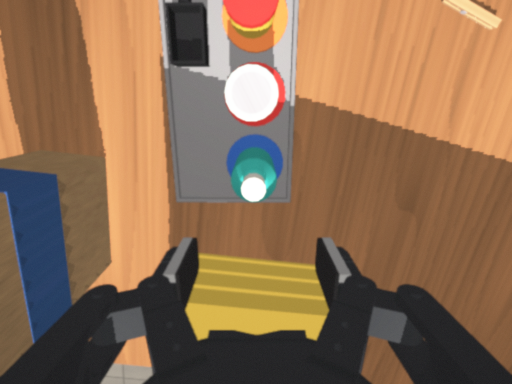

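The wrist view puts the cap at (254,187) against a predicted (253,192), so the cap is about 2 mm nearer in y, at y≈0.347. The tin matches its estimate. I'll descend on the turquoise bottle.

Request:
jog_arm --rows '[[[0.55, 0.08, 0, -0.7, 0, 0, 0], [0.55, 0, 0, -0.7, 0, 0, 0], [0.55, 0, 0, -0.6, 0, 0, 0], [0.55, 0, 0, 0, 0, 0, 0]]]'

```text
time_s: 2.98
tcp_pos: [0.5479, 0.3423, 0.1707]
eef_rot: [0.004, 0.745, -0.667, -0.001]
force: [-0.3, -1.0, -1.6]
width: 0.776
grasp_force: 0.0
```

Request:
jog_arm --rows '[[[0.55, 0.05, 0.1, -0.7, 0, 0, 0], [0.55, 0, 0, -0.7, 0, 0, 0], [0.55, 0, 0, -0.6, 0, 0, 0], [0.55, 0, 0, -0.25, 0, 0, 0], [0.55, 0, 0, 0, 0, 0, 0]]]'

```text
time_s: 3.4
tcp_pos: [0.5517, 0.3478, 0.0848]
eef_rot: [0.002, 0.746, -0.666, -0.0]
force: [0.4, -0.1, 0.0]
width: 0.776
grasp_force: 0.0
```

Request:
jog_arm --rows '[[[-0.1, 0, 0, 0, 0, 0, 0], [-0.1, 0, 0, 0, 0, 0, 0], [-0.1, 0, 0, 0, 0, 0, 0], [-0.1, 0, 0, 0, 0, 0, 0], [-0.1, 0, 0, 0, 0, 0, 0]]]'

```text
time_s: 3.82
tcp_pos: [0.5532, 0.3497, 0.0883]
eef_rot: [-0.001, 0.746, -0.666, 0.0]
force: [-2.4, -0.7, 7.0]
width: 0.572
grasp_force: 42.1
```

Request:
jog_arm --rows '[[[-0.1, 0, 0, 0.3, 0, 0, 0], [-0.1, 0, 0, 0.7, 0, 0, 0], [-0.1, 0, 0, 1, 0, 0, 0], [-0.1, 0, 0, 1, 0, 0, 0], [-0.1, 0, 0, 0.5, 0, 0, 0]]]' --force 60

```text
time_s: 4.23
tcp_pos: [0.5536, 0.3497, 0.2327]
eef_rot: [-0.003, 0.746, -0.666, 0.001]
force: [0.4, 1.2, -0.4]
width: 0.564
grasp_force: 62.4
```

Request:
jog_arm --rows '[[[-0.1, 0, -0.4, 0.5, 0, 0, 0], [-0.1, -0.06, -0.7, 0, 0, 0, -0.2], [-0.1, -0.06, -1, 0, 0, 0, -0.2], [-0.1, -0.06, -1, 0, 0, 0, -0.2], [-0.1, -0.06, -1, 0, 0, 0, -0.2]]]'

```text
time_s: 4.65
tcp_pos: [0.5419, 0.1835, 0.2471]
eef_rot: [-0.0, 0.717, -0.697, -0.0]
force: [1.1, -1.6, -2.3]
width: 0.563
grasp_force: 62.3
```

Request:
jog_arm --rows '[[[-0.1, -0.06, -1, 0, 0, 0, -0.2], [-0.1, -0.06, -1, 0, 0, 0, -0.2], [-0.1, -0.06, -1, 0, 0, 0, 0], [-0.1, -0.06, -1, 0, 0, 0, 0], [-0.1, -0.06, -1, 0, 0, 0, 0]]]'

```text
time_s: 5.07
tcp_pos: [0.5299, -0.0168, 0.2473]
eef_rot: [0.0, -0.703, 0.711, -0.0]
force: [1.5, 0.7, -1.9]
width: 0.567
grasp_force: 62.3
```

Request:
jog_arm --rows '[[[-0.1, -0.06, -1, 0, 0, 0, 0], [-0.1, -0.06, -1, 0, 0, 0, 0], [-0.1, -0.06, -1, 0, 0, 0, 0], [-0.1, -0.06, -1, 0, 0, 0, 0], [-0.1, -0.06, -1, 0, 0, 0, 0]]]'

```text
time_s: 5.48
tcp_pos: [0.5179, -0.2168, 0.2473]
eef_rot: [0.0, -0.703, 0.712, -0.0]
force: [1.4, 0.5, -2.3]
width: 0.572
grasp_force: 62.3
```

Request:
jog_arm --rows '[[[-0.1, -0.06, -1, 0, 0, 0, 0], [-0.1, -0.06, -0.6, 0, 0, 0, 0], [-0.1, 0, -0.3, 0, 0, 0, 0], [-0.1, 0, 0, 0, 0, 0, 0], [-0.1, 0, 0, 0, 0, 0, 0]]]'

```text
time_s: 5.9
tcp_pos: [0.5136, -0.2912, 0.2465]
eef_rot: [0.0, -0.702, 0.712, 0.0]
force: [0.2, 1.0, -1.9]
width: 0.565
grasp_force: 62.3
```

Request:
jog_arm --rows '[[[-0.1, -0.06, -0.5, 0, 0, 0, 0.05], [-0.1, 0, -0.5, -0.5, 0, 0, 0], [-0.1, 0, 0, -0.7, 0, 0, 0], [-0.1, 0, 0, -0.7, 0, 0, 0], [-0.1, 0, 0, -0.6, 0, 0, 0]]]'

```text
time_s: 6.32
tcp_pos: [0.5115, -0.3295, 0.1452]
eef_rot: [0.0, -0.705, 0.709, 0.0]
force: [-0.0, -0.6, -1.1]
width: 0.562
grasp_force: 62.3
```

Request:
jog_arm --rows '[[[-0.1, 0, 0, -0.2, 0, 0, 0], [-0.1, 0, 0, 0, 0, 0, 0], [-0.1, 0, 0, 0, 0, 0, 0]]]'

```text
time_s: 6.57
tcp_pos: [0.5124, -0.3304, 0.1393]
eef_rot: [-0.0, -0.705, 0.709, -0.0]
force: [1.1, -0.1, -1.6]
width: 0.565
grasp_force: 62.3
```

```bash
python3 - <<'E'
from h import *
for i in range(4):
    s=manip.read_state();print(s['time_s'],s['tcp_pos'],s['force']);im=get_image("wrist")
im=get_image("top");cv2.imwrite("pics/t2.png",im[:,:,::-1])
im=im[140:260,330:450]
cv2.imwrite("pics/t2c.png",cv2.resize(im,None,fx=5,fy=5,interpolation=cv2.INTER_CUBIC)[:,:,::-1])
E
```

```text
6.5667 [ 0.51239132 -0.3303953   0.13933668] [ 1.05799763 -0.07422338 -1.59899441]
6.6167 [ 0.51284601 -0.33072354  0.14009066] [ 0.95117989 -0.08378806 -1.61406337]
6.6667 [ 0.51292578 -0.33094602  0.14036574] [ 0.01087274  0.09450935 -1.21248295]
6.7167 [ 0.51285424 -0.33099487  0.14037728] [-0.50955581 -0.17215184 -1.10248828]
```

View pics/t2c.png

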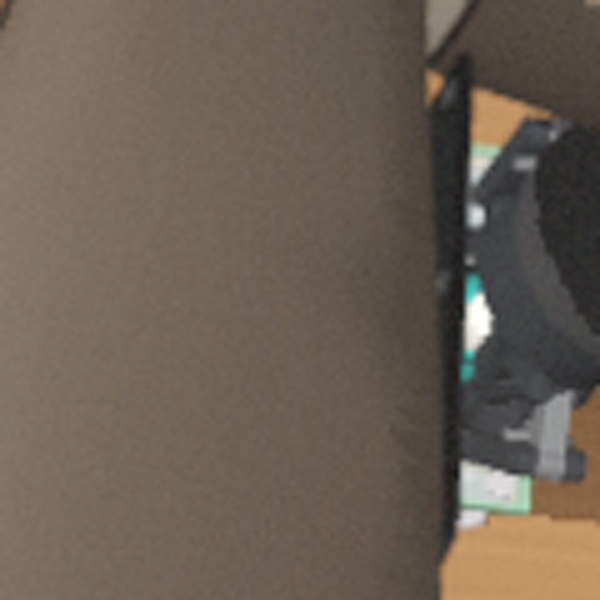

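The arm blocks the top view here, and only the white cap shows, at (480,318) in the crop. I'll lower by the numbers until contact.

Request:
jog_arm --rows '[[[-0.1, -0.04, 0, -0.15, 0, 0, 0], [-0.1, 0, 0, -0.15, 0, 0, 0], [-0.1, 0, 0, 0, 0, 0, 0], [-0.1, 0, 0, 0, 0, 0, 0]]]'

```text
time_s: 7.15
tcp_pos: [0.5097, -0.3312, 0.1262]
eef_rot: [-0.0, -0.704, 0.71, 0.0]
force: [-1.1, 0.2, 1.1]
width: 0.566
grasp_force: 61.9
```

Request:
jog_arm --rows '[[[-0.1, 0, 0, -0.02, 0, 0, 0], [-0.1, 0, 0, 0, 0, 0, 0], [0.2, 0, 0, 0, 0, 0, 0], [0.5, 0, 0, 0, 0, 0, 0], [0.55, 0, 0, 0, 0, 0, 0]]]'

```text
time_s: 7.57
tcp_pos: [0.5101, -0.331, 0.1253]
eef_rot: [0.0, -0.704, 0.71, 0.0]
force: [-0.1, 0.5, -0.1]
width: 0.776
grasp_force: 0.0
```

Request:
jog_arm --rows '[[[0.55, 0, 0, 0.2, 0, 0, 0], [0.55, 0, 0, 0.5, 0, 0, 0], [0.55, 0, 0, 1, 0, 0, 0], [0.55, 0, 0, 1, 0, 0, 0], [0.55, 0, 0.5, 0.5, 0, 0, 0]]]'

```text
time_s: 7.98
tcp_pos: [0.5114, -0.3135, 0.2589]
eef_rot: [0.0, -0.704, 0.71, -0.003]
force: [1.6, -0.0, 0.7]
width: 0.774
grasp_force: 0.0
```

Request:
jog_arm --rows '[[[0.55, 0.07, 1, 0, 0, 0, 0], [0.55, 0.07, 1, 0, 0, 0, 0], [0.55, 0.07, 1, 0, 0, 0, 0], [0.55, 0.07, 1, 0, 0, 0, 0], [0.55, 0.07, 1, 0, 0, 0, 0]]]'

```text
time_s: 8.4
tcp_pos: [0.5238, -0.1093, 0.2544]
eef_rot: [0.0, -0.704, 0.71, -0.0]
force: [1.4, 0.0, 0.8]
width: 0.772
grasp_force: 0.0
```

Request:
jog_arm --rows '[[[0.55, 0.07, 1, 0, 0, 0, 0.2], [0.55, 0.07, 1, 0, 0, 0, 0.2], [0.55, 0.07, 1, 0, 0, 0, 0.2], [0.55, 0.07, 1, 0, 0, 0, 0.2], [0.55, 0.07, 1, 0, 0, 0, 0.2]]]'

```text
time_s: 8.82
tcp_pos: [0.5378, 0.0911, 0.2544]
eef_rot: [-0.001, 0.741, -0.671, 0.0]
force: [0.9, -0.4, -0.1]
width: 0.776
grasp_force: 0.0
```

Request:
jog_arm --rows '[[[0.55, 0.1, 1, 0, 0, 0, 0], [0.55, 0.1, 1, 0, 0, 0, 0], [0.55, 0.1, 1, 0, 0, 0, 0], [0.55, 0.1, 0.9, 0, 0, 0, 0], [0.55, 0, 0, 0, 0, 0, 0]]]'

```text
time_s: 9.23
tcp_pos: [0.5545, 0.2506, 0.2534]
eef_rot: [-0.001, 0.742, -0.67, 0.0]
force: [0.1, 0.0, 0.5]
width: 0.773
grasp_force: 0.0
```

```bash
python3 - <<'E'
from h import *
im=get_image("top");cv2.imwrite("pics/t3.png",im[:,:,::-1])
im=cv2.resize(im,None,fx=1.5,fy=1.5,interpolation=cv2.INTER_CUBIC)
cv2.imwrite("pics/t3c.png",im[:,:,::-1]);s=manip.read_state();print(s['tcp_pos'])
E
```

```text
[0.55401712 0.24822603 0.25327362]
```

View pics/t3c.png

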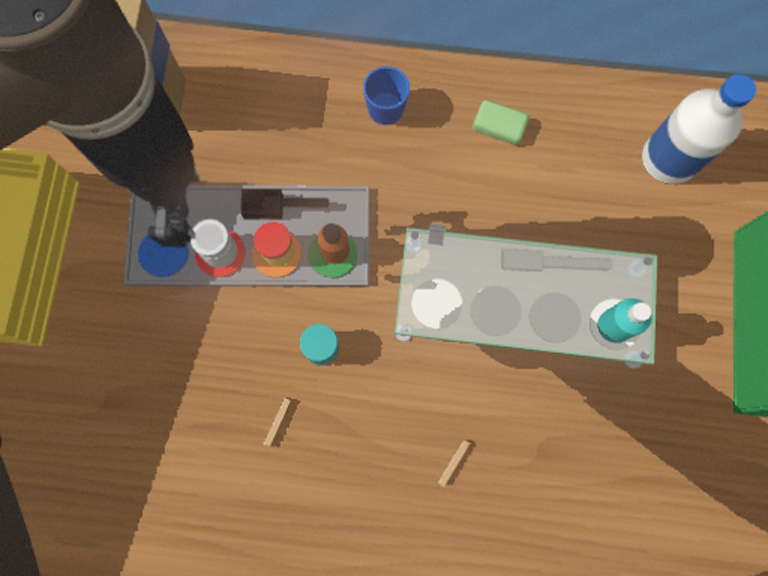

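The turquoise bottle is upright on the right-end mat, with its cap at (640,313) in the 1.5x picture. The tin's lid is at (210,237). I'll check the bottle's position now.

```bash
python3 - <<'E'
from h import *
np.set_printoptions(precision=4,suppress=True)
im=cv2.imread("pics/t3.png")[:,:,::-1].copy();cam=camera_params("top")
for c,st,m in blobs(im,(415,195,440,225),lambda h,s,v:(s<60)&(v>150),15):print('cap',c,st,ray(cam,[c],.159))
E
```

```text
cap [428.0591 206.6272] [415 195  22  30 389] [[ 0.5093 -0.331   0.159 ]]
```

Request:
jog_arm --rows '[[[0.6, 0.2, 0.35, 0, 0, 0, 0.1], [0.6, 0, 0, -0.7, 0, 0, 0], [0.6, 0, 0, -1, 0, 0, 0], [0.6, 0, 0, -0.7, 0, 0, 0], [0.6, 0, 0, -0.2, 0, 0, 0]]]'

```text
time_s: 9.7
tcp_pos: [0.5597, 0.2568, 0.1451]
eef_rot: [0.003, 0.744, -0.668, -0.001]
force: [-1.1, -0.6, -0.8]
width: 0.799
grasp_force: 0.0
```

Request:
jog_arm --rows '[[[0.6, 0.1, 0.1, -0.7, 0, 0, 0], [0.6, 0, 0, -0.7, 0, 0, 0], [0.6, 0, 0, -0.5, 0, 0, 0], [0.6, 0, 0, -0.2, 0, 0, 0], [0.6, 0, 0, 0, 0, 0, 0]]]'

```text
time_s: 10.12
tcp_pos: [0.5657, 0.2622, 0.0647]
eef_rot: [0.001, 0.744, -0.668, -0.0]
force: [0.2, -0.2, 0.9]
width: 0.8
grasp_force: 0.0
```

Request:
jog_arm --rows '[[[0, 0, 0, 0, 0, 0, 0], [0, 0, 0, 0, 0, 0, 0], [0, 0, 0, 0, 0, 0, 0], [0, 0, 0, 0, 0, 0, 0], [0, 0, 0, 0, 0, 0, 0]]]' --force 40

```text
time_s: 10.53
tcp_pos: [0.5669, 0.2637, 0.0674]
eef_rot: [-0.001, 0.744, -0.668, 0.0]
force: [-1.6, -0.6, 6.9]
width: 0.623
grasp_force: 42.8
```

```bash
python3 - <<'E'
from h import *
im=get_image("top");cv2.imwrite("pics/t4.png",im[:,:,::-1])
cv2.imwrite("pics/t4c.png",cv2.resize(im[180:250,340:450],None,fx=7,fy=7,interpolation=cv2.INTER_CUBIC)[:,:,::-1])
for i in range(3): s=manip.read_state();print(s['tcp_pos'],s['force'],s['grasp_force'],s['width']);get_image("wrist")
E
```

```text
[0.56689078 0.26363191 0.06740539] [-2.27546768 -1.42702531  7.09534255] 42.75175228714943 0.6236228776522033
[0.56689995 0.26365074 0.06739683] [-0.57132033  0.45763345  6.99984913] 42.7509543299675 0.6262299001860452
[0.56688057 0.26367515 0.06742162] [-1.15554091 -0.45856029  7.79041808] 42.753589153289795 0.6235486298455817
```

View pics/t4c.png

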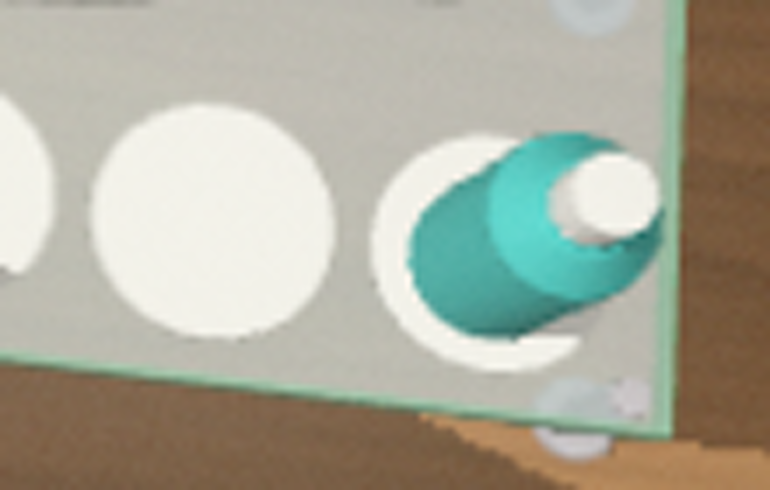

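The turquoise cap is at crop (616,194), giving about (0.508,-0.330). That is 3 mm from the mat centre, which is fine. The TCP reads about 4 mm high in x against the camera, so I'll compensate. The tin is gripped, so it goes next.

Request:
jog_arm --rows '[[[0, 0, 0, 0.3, 0, 0, 0], [0, 0, 0, 0.7, 0, 0, 0], [0, 0, 0, 1, 0, 0, 0], [0, 0, 0, 1, 0, 0, 0], [0, 0, -0.4, 0.5, 0, 0, 0]]]' --force 60

```text
time_s: 11.15
tcp_pos: [0.5677, 0.2493, 0.2117]
eef_rot: [-0.003, 0.745, -0.667, 0.001]
force: [1.3, 1.9, -1.3]
width: 0.623
grasp_force: 63.3
```

Request:
jog_arm --rows '[[[0, -0.13, -0.7, 0, 0, 0, -0.2], [0, -0.13, -1, 0, 0, 0, -0.2], [0, -0.13, -1, 0, 0, 0, -0.2], [0, -0.13, -1, 0, 0, 0, -0.2], [0, -0.13, -1, 0, 0, 0, -0.2]]]'

```text
time_s: 11.57
tcp_pos: [0.5391, 0.0574, 0.2066]
eef_rot: [-0.0, 0.708, -0.706, 0.0]
force: [1.4, 0.1, -1.1]
width: 0.619
grasp_force: 63.3
```

Request:
jog_arm --rows '[[[0, -0.13, -1, 0, 0, 0, 0], [0, -0.13, -1, 0, 0, 0, 0], [0, -0.13, -1, 0, 0, 0, 0], [0, -0.13, -1, 0, 0, 0, 0], [0, -0.13, -1, 0, 0, 0, 0]]]'

```text
time_s: 11.98
tcp_pos: [0.5132, -0.1427, 0.2067]
eef_rot: [-0.001, 0.708, -0.706, 0.0]
force: [1.3, 0.4, -1.7]
width: 0.621
grasp_force: 63.3
```

Request:
jog_arm --rows '[[[0, 0, -1, 0, 0, 0, 0], [0, 0, -0.5, 0, 0, 0, 0], [0, 0, 0, -0.5, 0, 0, 0], [0, 0, 0, -0.7, 0, 0, 0], [0, 0, 0, 0, 0, 0, 0]]]'

```text
time_s: 12.4
tcp_pos: [0.5107, -0.2011, 0.1538]
eef_rot: [0.002, 0.707, -0.707, -0.003]
force: [-1.6, 0.7, -3.0]
width: 0.623
grasp_force: 63.6
```

Request:
jog_arm --rows '[[[0, 0.1, -0.5, 0, 0, 0, 0], [0, 0, -0.5, 0, 0, 0, 0], [0, 0, 0, -0.5, 0, 0, 0], [0, 0, 0, -0.4, 0, 0, 0], [0, 0, 0, 0, 0, 0, 0]]]'

```text
time_s: 12.82
tcp_pos: [0.5164, -0.2407, 0.1201]
eef_rot: [0.001, 0.708, -0.706, -0.002]
force: [-0.7, 0.8, -2.8]
width: 0.621
grasp_force: 63.6
```

Request:
jog_arm --rows '[[[0, 0, 0, 0, 0, 0, 0], [0, 0, 0, 0, 0, 0, 0], [0, 0, 0, 0, 0, 0, 0]]]'

```text
time_s: 13.07
tcp_pos: [0.5189, -0.2409, 0.1232]
eef_rot: [-0.001, 0.709, -0.706, 0.001]
force: [0.7, 0.7, -1.6]
width: 0.618
grasp_force: 63.6
```

Request:
jog_arm --rows '[[[0, -0.1, -0.08, -0.25, 0, 0, 0], [0, 0, 0, -0.15, 0, 0, 0], [0, 0, 0, 0, 0, 0, 0], [0, 0, 0, 0, 0, 0, 0], [0, 0, 0, 0, 0, 0, 0]]]'

```text
time_s: 13.48
tcp_pos: [0.5137, -0.2442, 0.1051]
eef_rot: [0.0, 0.708, -0.706, -0.0]
force: [-0.1, 0.5, -2.0]
width: 0.621
grasp_force: 63.7
```

Request:
jog_arm --rows '[[[0, 0, 0, -0.04, 0, 0, 0], [0, 0, 0, 0, 0, 0, 0], [0, 0, 0, 0, 0, 0, 0]]]'

```text
time_s: 13.73
tcp_pos: [0.5138, -0.2442, 0.105]
eef_rot: [0.0, 0.708, -0.706, 0.0]
force: [-5.4, 3.7, 11.2]
width: 0.617
grasp_force: 64.8
```

Request:
jog_arm --rows '[[[0.3, 0, 0, 0, 0, 0, 0], [0.6, 0, 0, 0, 0, 0, 0], [0.6, 0, 0, 0.2, 0, 0, 0], [0.6, 0, 0, 0.6, 0, 0, 0], [0.6, 0, 0, 1, 0, 0, 0]]]'

```text
time_s: 14.15
tcp_pos: [0.5117, -0.2437, 0.1733]
eef_rot: [0.002, 0.708, -0.706, -0.003]
force: [1.1, -0.6, 0.7]
width: 0.796
grasp_force: 0.0
```

Request:
jog_arm --rows '[[[0.6, 0, 0.5, 0.7, 0, 0, 0], [0.6, 0.15, 1, 0, 0, 0, 0.2], [0.6, 0.15, 1, 0, 0, 0, 0.2], [0.6, 0.15, 1, 0, 0, 0, 0.2], [0.6, 0.15, 1, 0, 0, 0, 0.2]]]'

```text
time_s: 14.57
tcp_pos: [0.538, -0.0626, 0.2049]
eef_rot: [-0.001, 0.737, -0.676, 0.0]
force: [0.8, 0.5, 0.5]
width: 0.798
grasp_force: 0.0
```

Request:
jog_arm --rows '[[[0.6, 0.15, 1, 0, 0, 0, 0.2], [0.6, 0.15, 1, 0, 0, 0, 0.05], [0.6, 0.15, 1, 0, 0, 0, 0], [0.6, 0.15, 1, 0, 0, 0, 0], [0.6, 0.15, 1, 0, 0, 0, 0]]]'

```text
time_s: 14.98
tcp_pos: [0.568, 0.1379, 0.2046]
eef_rot: [-0.0, 0.746, -0.666, 0.0]
force: [1.0, -0.2, 1.0]
width: 0.801
grasp_force: 0.0
```

Request:
jog_arm --rows '[[[0.6, 0.15, 0.6, 0, 0, 0, 0], [0.6, 0.05, 0.4, -0.3, 0, 0, 0], [0.6, 0, 0, -0.7, 0, 0, 0], [0.6, 0, 0, -0.5, 0, 0, 0], [0.6, 0, 0, 0, 0, 0, 0]]]'

```text
time_s: 15.4
tcp_pos: [0.5733, 0.1746, 0.1392]
eef_rot: [0.004, 0.746, -0.666, -0.001]
force: [-0.5, -0.9, -0.5]
width: 0.799
grasp_force: 0.0
```

```bash
python3 - <<'E'
from h import *
im=get_image("top");cv2.imwrite("pics/t5.png",im[:,:,::-1])
cv2.imwrite("pics/t5c.png",cv2.resize(im[120:260,200:450],None,fx=3.2,fy=3.2,interpolation=cv2.INTER_CUBIC)[:,:,::-1])
for i in range(3): s=manip.read_state();print(s['tcp_pos'],s['eef_rot'],s['force']);get_image("wrist")
E
```

```text
[0.57451393 0.17477115 0.14164594] [ 2.49847060e-03  7.45823113e-01 -6.66138960e-01 -7.26324167e-04] [-0.07938589 -0.62491817 -0.15060043]
[0.57570928 0.1751651  0.14351809] [ 1.06232311e-03  7.45875525e-01 -6.66084503e-01 -8.57973843e-05] [ 0.46778857 -0.2422326  -0.28833304]
[0.57645809 0.17548931 0.14471355] [-9.42946791e-05  7.45880504e-01 -6.66079710e-01  2.90740243e-04] [-0.39835393 -0.39156856  0.12367447]
```

View pics/t5c.png

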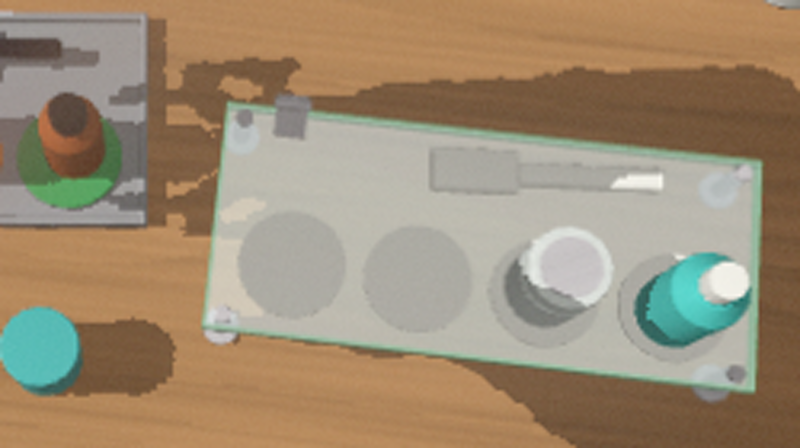

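The tin's top is at crop (569,268), upright on the second mat from the right, and the turquoise bottle is steady. Next I'll descend on the tub.

Request:
jog_arm --rows '[[[0.55, 0, 0, -0.6, 0, 0, 0], [0.55, 0, 0, -0.7, 0, 0, 0], [0.55, 0, 0, -0.5, 0, 0, 0], [0.55, 0, 0, -0.2, 0, 0, 0], [0.55, 0, 0, 0, 0, 0, 0]]]'

```text
time_s: 16.02
tcp_pos: [0.5757, 0.1752, 0.0633]
eef_rot: [0.001, 0.746, -0.666, -0.0]
force: [-0.0, -0.9, 0.3]
width: 0.772
grasp_force: 0.0
```

Request:
jog_arm --rows '[[[0.55, 0, 0, 0, 0, 0, 0], [0.55, 0, 0, 0, 0, 0, 0], [0.55, 0, 0, 0, 0, 0, 0]]]'

```text
time_s: 16.27
tcp_pos: [0.577, 0.1763, 0.0657]
eef_rot: [-0.001, 0.746, -0.666, 0.0]
force: [0.9, -1.1, 0.7]
width: 0.777
grasp_force: 0.0
```

```bash
python3 - <<'E'
from h import *
np.set_printoptions(precision=4,suppress=True);cam=camera_params("top")
print('tin',ray(cam,[[377.5,203.2]],.123))
E
```

```text
tin [[ 0.5133 -0.2432  0.123 ]]
```

Request:
jog_arm --rows '[[[0.55, 0, 0, -0.24, 0, 0, 0], [0.55, 0, 0, 0, 0, 0, 0], [0.2, 0, 0, 0, 0, 0, 0], [-0.1, 0, 0, 0, 0, 0, 0], [-0.1, 0, 0, 0, 0, 0, 0]]]' --force 40

```text
time_s: 16.68
tcp_pos: [0.5758, 0.1758, 0.0542]
eef_rot: [0.0, 0.746, -0.666, -0.0]
force: [-0.3, 0.8, -1.1]
width: 0.62
grasp_force: 42.0
```

Request:
jog_arm --rows '[[[-0.1, 0, 0, 0, 0, 0, 0], [-0.1, 0, 0, 0, 0, 0, 0], [-0.1, 0, 0, 0, 0, 0, 0]]]'

```text
time_s: 16.93
tcp_pos: [0.5759, 0.1757, 0.0543]
eef_rot: [0.0, 0.746, -0.666, -0.0]
force: [-0.0, 0.7, -1.5]
width: 0.613
grasp_force: 42.0
```

Request:
jog_arm --rows '[[[-0.1, 0, 0, 0.3, 0, 0, 0], [-0.1, 0, 0, 0.7, 0, 0, 0], [-0.1, 0, 0, 1, 0, 0, 0], [-0.1, 0, 0, 1, 0, 0, 0], [-0.1, 0, 0, 0.5, 0, 0, 0]]]' --force 60

```text
time_s: 17.35
tcp_pos: [0.5776, 0.1764, 0.1994]
eef_rot: [-0.003, 0.746, -0.666, 0.001]
force: [1.2, 0.6, -0.5]
width: 0.613
grasp_force: 63.1
```

Request:
jog_arm --rows '[[[-0.1, 0, 0, 0, 0, 0, 0], [-0.1, 0, 0, 0, 0, 0, 0]]]'

```text
time_s: 17.52
tcp_pos: [0.5764, 0.1762, 0.1956]
eef_rot: [-0.002, 0.746, -0.666, 0.0]
force: [-0.6, 0.5, -2.8]
width: 0.614
grasp_force: 63.1
```

```bash
python3 - <<'E'
from h import *
a=get_image("scene");w=get_image("wrist")
a=cv2.resize(a[110:230,240:360],(500,500),interpolation=cv2.INTER_CUBIC);w=w[:,:]
cv2.imwrite("pics/s6.png",np.hstack([a[:,:420],cv2.resize(w,(375,281)).repeat(1,0) if 0 else np.vstack([cv2.resize(w,(375,281)),np.zeros((219,375,3),np.uint8)])])[:,:,::-1])
E
```

View pics/s6.png

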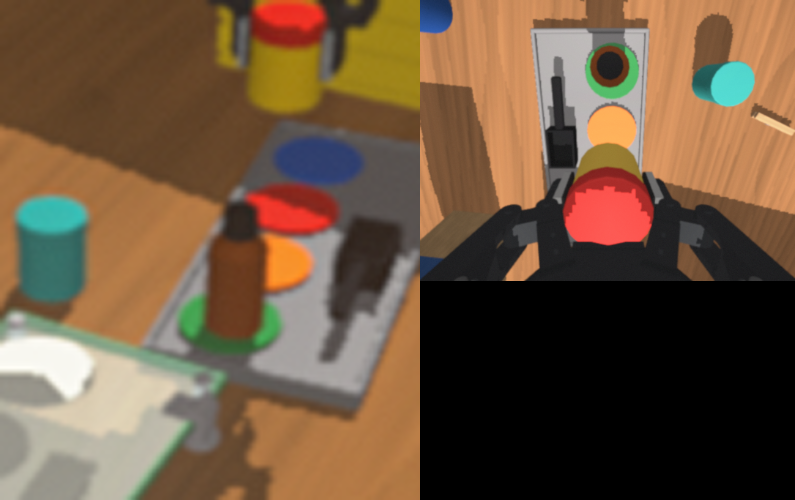

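The tub hangs upright in the gripper, held at the lid with its lid at crop (290,22), and the amber bottle is undisturbed. I'll carry the tub to the second mat from the left.

Request:
jog_arm --rows '[[[-0.1, 0, -0.4, 0, 0, 0, 0], [-0.1, -0.2, -0.8, 0, 0, 0, -0.2], [-0.1, -0.2, -1, 0, 0, 0, -0.2], [-0.1, -0.2, -1, 0, 0, 0, -0.2], [-0.1, -0.2, -1, 0, 0, 0, -0.2]]]'

```text
time_s: 18.03
tcp_pos: [0.5423, 0.0059, 0.1925]
eef_rot: [0.001, 0.717, -0.697, -0.001]
force: [0.3, -0.5, -1.7]
width: 0.61
grasp_force: 63.1
```

Request:
jog_arm --rows '[[[-0.1, -0.2, -1, 0, 0, 0, -0.2], [-0.1, -0.2, -1, 0, 0, 0, -0.05], [-0.1, -0.2, -1, 0, 0, 0, 0], [-0.1, -0.2, -0.8, 0, 0, 0, 0], [-0.1, 0, -0.4, 0, 0, 0, 0]]]'

```text
time_s: 18.45
tcp_pos: [0.509, -0.1636, 0.1926]
eef_rot: [0.001, 0.707, -0.707, -0.001]
force: [0.1, 0.8, -1.9]
width: 0.613
grasp_force: 63.1
```

Request:
jog_arm --rows '[[[-0.1, 0, 0, -0.5, 0, 0, 0], [-0.1, 0, 0, -0.7, 0, 0, 0], [-0.1, 0, 0, -0.7, 0, 0, 0], [-0.1, 0, 0, -0.2, 0, 0, 0], [-0.1, 0, 0, 0, 0, 0, 0]]]'

```text
time_s: 18.87
tcp_pos: [0.5094, -0.1606, 0.1071]
eef_rot: [0.003, 0.708, -0.706, -0.003]
force: [-0.0, -0.9, -1.9]
width: 0.616
grasp_force: 63.3
```

Request:
jog_arm --rows '[[[-0.1, 0, 0, 0, 0, 0, 0], [-0.1, 0, 0, 0, 0, 0, 0], [-0.1, 0, 0, 0, 0, 0, 0]]]'

```text
time_s: 19.12
tcp_pos: [0.513, -0.1601, 0.1117]
eef_rot: [-0.001, 0.708, -0.706, 0.001]
force: [1.1, 0.1, -1.8]
width: 0.612
grasp_force: 63.3
```

Position is good. Lowering by about 18 mm.

Request:
jog_arm --rows '[[[-0.1, 0, 0, -0.2, 0, 0, 0], [-0.1, 0, 0, -0.18, 0, 0, 0], [-0.1, 0, 0, 0, 0, 0, 0], [-0.1, 0, 0, 0, 0, 0, 0], [-0.1, 0, 0, 0, 0, 0, 0]]]'

```text
time_s: 19.53
tcp_pos: [0.512, -0.1602, 0.0951]
eef_rot: [0.0, 0.708, -0.706, -0.0]
force: [-0.2, -0.4, -1.4]
width: 0.612
grasp_force: 63.3
```

Request:
jog_arm --rows '[[[-0.1, 0, 0, -0.06, 0, 0, 0], [-0.1, 0, 0, 0, 0, 0, 0], [-0.1, 0, 0, 0, 0, 0, 0]]]'

```text
time_s: 19.78
tcp_pos: [0.512, -0.1602, 0.0927]
eef_rot: [0.0, 0.708, -0.706, -0.0]
force: [0.6, -0.5, -1.6]
width: 0.612
grasp_force: 63.3
```

Request:
jog_arm --rows '[[[-0.1, 0, 0, -0.04, 0, 0, 0], [-0.1, 0, 0, 0, 0, 0, 0], [-0.1, 0, 0, 0, 0, 0, 0]]]'

```text
time_s: 20.03
tcp_pos: [0.5122, -0.1602, 0.0922]
eef_rot: [-0.0, 0.708, -0.706, 0.0]
force: [-4.0, 1.9, 7.7]
width: 0.615
grasp_force: 63.5
```

Request:
jog_arm --rows '[[[0.3, 0, 0, 0, 0, 0, 0], [0.6, 0, 0, 0, 0, 0, 0], [0.6, 0, 0, 0.2, 0, 0, 0], [0.6, 0, 0, 0.6, 0, 0, 0], [0.6, 0, 0, 1, 0, 0, 0]]]'

```text
time_s: 20.45
tcp_pos: [0.5096, -0.1601, 0.1609]
eef_rot: [0.003, 0.708, -0.706, -0.003]
force: [1.7, -0.8, -0.6]
width: 0.8
grasp_force: 0.0
```

Request:
jog_arm --rows '[[[0.6, 0, 0.4, 0.8, 0, 0, 0], [0.6, 0.3, 0.9, 0.1, 0, 0, 0.2], [0.6, 0.3, 0.9, 0, 0, 0, 0.2], [0.6, 0.3, 0.9, 0, 0, 0, 0.2], [0.6, 0.3, 0.9, 0, 0, 0, 0.2]]]'

```text
time_s: 20.87
tcp_pos: [0.5604, 0.0013, 0.2004]
eef_rot: [-0.001, 0.737, -0.676, 0.0]
force: [-0.3, -0.3, 0.4]
width: 0.799
grasp_force: 0.0
```

Request:
jog_arm --rows '[[[0.55, 0.3, 0.9, 0, 0, 0, 0.2], [0.55, 0.3, 0.9, 0, 0, 0, 0.05], [0.55, 0, 0.4, 0, 0, 0, 0], [0.55, 0, 0, 0, 0, 0, 0], [0.55, 0, 0, 0, 0, 0, 0]]]'

```text
time_s: 21.28
tcp_pos: [0.5839, 0.0888, 0.1992]
eef_rot: [0.0, 0.747, -0.665, -0.0]
force: [-0.6, -0.2, -0.1]
width: 0.779
grasp_force: 0.0
```

```bash
python3 - <<'E'
from h import *
np.set_printoptions(precision=4,suppress=True)
im=get_image("wrist");c=camera_params("wrist");s=manip.read_state();print(s['tcp_pos'],s['eef_rot'])
cv2.imwrite("pics/w7.png",im[:,:,::-1])
K=np.array([[c['fx'],0,c['cx']],[0,c['fy'],c['cy']],[0,0,1]])
print(cv2.projectPoints(np.array([[.581,.087,.109],[.5797,.0909,.013]]),c['rvec'],c['tvec'],K,c['dist_coeffs'])[0].reshape(-1,2))
t=get_image("top");cam=camera_params("top");cv2.imwrite("pics/t7.png",t[:,:,::-1])
for b in blobs(t,(310,170,370,225),lambda h,s,v:((h<5)|(h>174))&(s>150)&(v>100)):print('tub',b[0],b[1],ray(cam,[b[0]],.113))
E
```

```text
[0.5838 0.088  0.1993] [ 0.0001  0.7462 -0.6657 -0.    ]
[[260.7587 206.1597]
 [260.2861 179.4726]]
tub [340.0942 203.8406] [329 192  20  22 138] [[ 0.5055 -0.1702  0.113 ]]
```

View pics/w7.png

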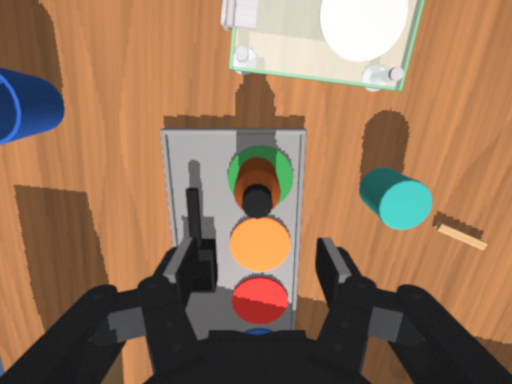

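The amber cap is at (258,200), about 2 to 3 mm from the prediction, so the gripper is centred well enough. I'll descend.

Request:
jog_arm --rows '[[[0.55, 0.02, -0.03, -0.7, 0, 0, 0], [0.55, 0, 0, -0.9, 0, 0, 0], [0.55, 0, 0, -0.9, 0, 0, 0], [0.55, 0, 0, -0.5, 0, 0, 0], [0.55, 0, 0, 0, 0, 0, 0]]]'

```text
time_s: 21.8
tcp_pos: [0.5817, 0.0841, 0.0748]
eef_rot: [0.004, 0.745, -0.667, -0.002]
force: [-0.4, -0.4, 0.6]
width: 0.774
grasp_force: 0.0
```

Request:
jog_arm --rows '[[[0.55, 0, 0, 0, 0, 0, 0], [0.55, 0, 0, 0, 0, 0, 0]]]'

```text
time_s: 21.97
tcp_pos: [0.5859, 0.0863, 0.0808]
eef_rot: [-0.001, 0.746, -0.666, 0.001]
force: [-0.1, 0.4, 0.3]
width: 0.777
grasp_force: 0.0
```

Request:
jog_arm --rows '[[[0.55, -0.03, 0, -0.25, 0, 0, 0], [0.55, 0, 0, 0, 0, 0, 0], [0.2, 0, 0, 0, 0, 0, 0], [-0.3, 0, 0, 0, 0, 0, 0], [-0.3, 0, 0, 0, 0, 0, 0]]]' --force 40

```text
time_s: 22.38
tcp_pos: [0.5841, 0.0868, 0.0701]
eef_rot: [-0.001, 0.746, -0.666, 0.0]
force: [-0.2, -0.6, 4.8]
width: 0.508
grasp_force: 40.4
```

Request:
jog_arm --rows '[[[-0.3, 0, 0, 0, 0, 0, 0], [-0.3, 0, 0, 0, 0, 0, 0], [-0.3, 0, 0, 0, 0, 0, 0], [-0.3, 0, 0, 0, 0, 0, 0]]]'

```text
time_s: 22.72
tcp_pos: [0.5841, 0.0868, 0.0701]
eef_rot: [-0.0, 0.746, -0.666, 0.0]
force: [-0.9, 0.1, 6.2]
width: 0.502
grasp_force: 40.6
```

Request:
jog_arm --rows '[[[-0.3, 0, 0, 0.3, 0, 0, 0], [-0.3, 0, 0, 0.7, 0, 0, 0], [-0.3, 0, 0, 0.9, 0, 0, 0], [-0.3, 0, 0, 0.5, 0, 0, 0], [-0.3, -0.1, -0.3, 0, 0, 0, 0]]]' --force 60

```text
time_s: 23.13
tcp_pos: [0.5827, 0.0766, 0.1701]
eef_rot: [-0.004, 0.747, -0.665, 0.002]
force: [0.2, 0.5, -1.1]
width: 0.497
grasp_force: 61.5
```

Request:
jog_arm --rows '[[[-0.3, -0.33, -0.8, 0, 0, 0, -0.2], [-0.3, -0.33, -0.8, 0, 0, 0, -0.2], [-0.3, -0.33, -0.8, 0, 0, 0, -0.2], [-0.3, -0.33, -0.8, 0, 0, 0, -0.2], [-0.3, -0.33, -0.5, 0, 0, 0, -0.25]]]'

```text
time_s: 23.55
tcp_pos: [0.5116, -0.0757, 0.1642]
eef_rot: [0.001, 0.708, -0.707, -0.001]
force: [0.1, 0.0, -3.0]
width: 0.498
grasp_force: 61.4
```

Request:
jog_arm --rows '[[[-0.3, 0, 0, 0, 0, 0, 0], [-0.3, 0, 0, -0.4, 0, 0, 0], [-0.3, 0, 0, -0.5, 0, 0, 0], [-0.3, 0, 0, 0, 0, 0, 0], [-0.3, 0, 0, 0, 0, 0, 0]]]'

```text
time_s: 23.97
tcp_pos: [0.5124, -0.0736, 0.128]
eef_rot: [0.001, 0.708, -0.706, -0.001]
force: [-0.2, -0.3, -1.0]
width: 0.499
grasp_force: 61.5
```

Request:
jog_arm --rows '[[[-0.3, 0, 0, 0, 0, 0, 0], [-0.3, 0, 0, 0, 0, 0, 0]]]'

```text
time_s: 24.13
tcp_pos: [0.5142, -0.0732, 0.1299]
eef_rot: [-0.0, 0.708, -0.706, 0.0]
force: [0.2, 0.6, -2.1]
width: 0.502
grasp_force: 61.5
```

Request:
jog_arm --rows '[[[-0.3, -0.02, 0, -0.3, 0, 0, 0], [-0.3, 0, 0, -0.2, 0, 0, 0], [-0.3, 0, 0, 0, 0, 0, 0], [-0.3, 0, 0, 0, 0, 0, 0], [-0.3, 0, 0, 0, 0, 0, 0]]]'

```text
time_s: 24.55
tcp_pos: [0.5129, -0.0734, 0.1094]
eef_rot: [-0.0, 0.708, -0.706, 0.0]
force: [-0.6, -0.8, -1.9]
width: 0.496
grasp_force: 61.6
```

Request:
jog_arm --rows '[[[-0.3, 0, 0, -0.05, 0, 0, 0], [-0.3, 0, 0, 0, 0, 0, 0], [-0.3, 0, 0, 0, 0, 0, 0]]]'

```text
time_s: 24.8
tcp_pos: [0.5133, -0.0734, 0.1082]
eef_rot: [-0.0, 0.708, -0.706, 0.0]
force: [-2.3, 1.8, 6.5]
width: 0.497
grasp_force: 62.3
```

Contact. I'll release, rise and move clear to the left for a final look.

Request:
jog_arm --rows '[[[0.2, 0, 0, 0, 0, 0, 0], [0.55, 0, 0, 0, 0, 0, 0], [0.55, 0, 0, 0.2, 0, 0, 0], [0.55, 0, 0, 0.6, 0, 0, 0], [0.55, 0, 0, 1, 0, 0, 0]]]'

```text
time_s: 25.22
tcp_pos: [0.5104, -0.0737, 0.1771]
eef_rot: [0.003, 0.708, -0.706, -0.002]
force: [1.5, 0.3, -0.3]
width: 0.777
grasp_force: 0.0
```

Request:
jog_arm --rows '[[[0.55, 0, 0, 1, 0, 0, 0], [0.55, 0, 0.6, 0.5, 0, 0, 0], [0.55, 0.1, 1, 0, 0, 0, 0], [0.55, 0.1, 1, 0, 0, 0, 0], [0.55, 0.1, 1, 0, 0, 0, 0]]]'

```text
time_s: 25.63
tcp_pos: [0.5248, 0.0719, 0.2408]
eef_rot: [-0.001, 0.708, -0.706, 0.0]
force: [-0.2, 0.1, 0.3]
width: 0.775
grasp_force: 0.0
```

Request:
jog_arm --rows '[[[0.55, 0.1, 1, 0, 0, 0, 0], [0.55, 0.1, 1, 0, 0, 0, 0], [0.55, 0.1, 1, 0, 0, 0, 0], [0.55, 0, 0.6, 0, 0, 0, 0], [0.55, 0, 0, 0, 0, 0, 0]]]'

```text
time_s: 26.05
tcp_pos: [0.537, 0.2189, 0.2393]
eef_rot: [-0.0, 0.709, -0.705, 0.0]
force: [0.0, -0.7, 0.4]
width: 0.772
grasp_force: 0.0
```

```bash
python3 - <<'E'
from h import *
np.set_printoptions(precision=4,suppress=True)
t=get_image("top");cam=camera_params("top");cv2.imwrite("pics/t8.png",t[:,:,::-1])
for b in blobs(t,(310,170,370,225),lambda h,s,v:((h<5)|(h>174))&(s>150)&(v>100)):print('tub',b[0],b[1],ray(cam,[b[0]],.113))
for b in blobs(t,(270,165,315,225),lambda h,s,v:v<75):print('amb',b[0],b[1],ray(cam,[b[0]],.147))
cv2.imwrite("pics/t8c.png",cv2.resize(t[150:250,255:450],None,fx=4.1,fy=4.1,interpolation=cv2.INTER_CUBIC)[:,:,::-1])
E
```

```text
tub [335.7029 200.6841] [324 189  25  25 478] [[ 0.511  -0.1608  0.113 ]]
amb [294.4094 192.    ] [289 186  12  13 127] [[ 0.5111 -0.0728  0.147 ]]
```

View pics/t8c.png

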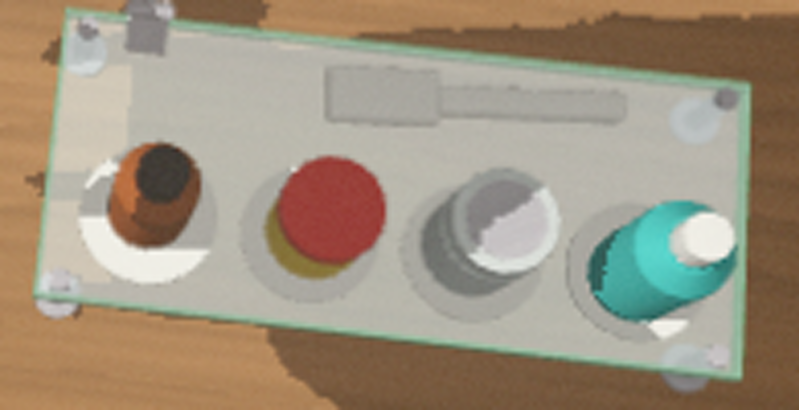

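The final view shows all four upright on their mats: amber cap (162,172), tub lid (332,210), tin (508,220), turquoise cap (706,238). The tub and amber are within 1.5 mm of their mat centres, and the tin and turquoise within about 4 mm. I'm handing it in.

```bash
python3 -c "
from station import manip
print(manip.close_job())"
```

```text
the job is handed in; nothing more can be done
None
```

I handed the job in at about 26 s: all four containers stand upright and released on the shelf mats in reverse order (left to right amber, tub, tin, turquoise), each within about 4 mm of its mat's centre by the camera.

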